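# Lock a sample carousel with its index pin

### The job

Lock the sample carousel for transport: take the steel index pin out of the white rack, put it point down in the guide hole of the carousel stand, and turn the carousel counterclockwise (seen from above) by its black wing handle until the carousel's hole comes under the guide and the pin can pass through it. Then push the pin fully home, so that its flange sits down on the guide, and let go. Stop turning as soon as the pin drops in and work gently, never forcing the pin; leave the vials, beaker and bottle alone.

Things in the scene. Friction and masses are not known exactly. Their poses are not given: they have to be found in the camera images.
- stand: Grey carousel stand, fixed to the bench; it carries the carousel disc, its wing handle and the guide. Base 40 mm high, reaching x -85 to 85 mm, y -85 to 115 mm. Origin on the bench, on the vertical turning axis of the carousel; z up; local y points from the axis to the guide. A 16 mm thick post at y 96 mm holds the guide.
- disc_centre (a point): On the turning axis, level with the flat top of the aluminium carousel disc (50 mm up; fixed to the stand, does not turn). Disc radius 86 mm, 8 mm thick, light steady friction of 0.12 N m. One through hole, 14 mm wide, 70 mm from the axis (the 12 dark wells at 43 mm are not holes); at the start it is 20 to 75 degrees clockwise (from above) of the guide. Where exactly is not measured.
- guide (a point): Centre of the guide hole's mouth, on top of a fixed steel block 36 x 36 mm, 16 mm thick, overhanging the disc's rim 70 mm from the axis. Top 69 mm above the bench, 3 mm clear below to the disc. Upright through hole 13.5 mm wide with a 2 mm chamfer. Axes as the stand's. The pin, let go in it, stands by itself on the disc, flange 26 mm above the guide, while the disc is turned.
- bore (a point): Mouth of the bore in the stand below guide and disc, 40 mm above the bench, 20 mm wide. In it is a shoe, its top 6 mm down. When the disc's hole comes under the guide the pin drops 16 mm on to the shoe and locks the disc: more turning then jams it. The shoe yields at about 8 N (up to 18 N if the disc still leans on the pin) and stays down: push the last 10 mm until the flange meets the guide.
- wing_grip (a point): Middle of the black wing handle that turns the disc: a bar 52 mm long (local x), 14 mm wide (local y), 26 mm high, on the turning axis on a spindle of 11 mm radius; its top is 122 mm and this point 109 mm above the bench. It turns rigidly with the disc but is clamped on at a different angle every time, so its direction does not tell where the hole is.
- pin: Steel index pin, about 80 g, standing point down in one of the three holes of the rack at the start. Origin at the centre of the tip; z up along the pin to the head. Shaft 12 mm in diameter and 45 mm long, its tip tapered to 8 mm over 3 mm; then a flange 24 mm in diameter, 4 mm thick (45 to 49 mm above the tip), then a round grip 20 mm in diameter (49 to 75 mm above the tip).
- rack: White plastic rack block, fixed to the bench, 150 (local x) x 52 x 60 mm high, origin at the centre of its underside. Three blind holes, 15 mm across and 50 mm deep, in a row at x -45, 0 and 45 mm. The pin stands in one, hanging on its flange (tip 15 mm above the bench), the two vials in the others.
- vial_a: Small clear vial with a blue cap 18 mm across, standing in the rack, its top 73 mm above the bench. Origin at the centre of its foot. Leave alone.
- vial_b: Second vial, like the first. Leave alone.
- beaker: Glass beaker, 74 mm across and 100 mm high, standing on the bench. Origin at the centre of its underside. Leave alone.
- bottle: Glass bottle with yellow cap, 66 mm across and 150 mm high, standing on the bench. Origin at the centre of its underside. Leave alone.

How it is judged:
On the way:
1. the pin's point is in the guide hole, at least 10 mm deep, the pin upright (horizontal distance between pin and guide below 0.006 m and z of pin in the frame of guide below -0.01 m and angle between pin's own z axis and vertical below 0.2 rad), for 0.1 s.
At the end, for the whole second after the job is handed in: The pin stands upright in the guide (within 0.1 rad, its axis within 5 mm of the hole's) and has passed through the carousel into the stand, its tip at least 42 mm below the top of the guide, so the flange is within 3 mm of the guide; it is at rest and released (horizontal distance between pin and guide below 0.005 m and z of pin in the frame of guide below -0.042 m and angle between pin's own z axis and vertical below 0.1 rad and linear speed of pin below 0.02 m/s); the robot touches nothing.
It fails at once if the pin is forced: the force between the pin and the stand with its carousel passes 60 N (contact force between pin and stand above 60 N).
It fails at once if the vial a is moved by more than 15 mm (distance of vial_a from where it was at the start of the episode above 0.015 m).
It fails at once if the vial b is moved by more than 15 mm (distance of vial_b from where it was at the start of the episode above 0.015 m).
It fails at once if the beaker is moved by more than 20 mm (distance of beaker from where it was at the start of the episode above 0.02 m).
It fails at once if the bottle is moved by more than 20 mm (distance of bottle from where it was at the start of the episode above 0.02 m).
It also fails if it takes over 72 s, if anything falls off the work surface, if the arm or the gripper's body presses on something with over 40 N, if the wrist force passes 120 N, or if a joint passes its speed limit or range.

### The arm

A 7-joint arm with a two-finger parallel gripper is mounted at the origin on the work surface. World frame = base frame: x ahead of the robot, y to its left, z up, the work surface at z = 0. Lengths are in m, angles in rad, forces in N, time in s.
With the tool pointing down it reaches from about 0.425 to 0.875 m from the base axis. Payload 4.7 kg.
Tool frame: the origin (TCP) lies at the very end of the fingers, on their centre line; the grasp point (between the pads) lies behind it (ctrl.tcp_to_grasp is the y of the grasp point in the tool frame, in m); y points along the fingers, x is the direction in which the jaws open and shut, and the axes are right-handed (so a half turn about y gives the same grasp; the last joint's range is limited). The gripper opens to 87 mm and grips with 3 to 60 N. Pads are 19 mm wide; open, the fingers measure 117 mm over their backs; the gripper's body (75 mm by 190 mm) begins 51 mm behind the grasp point.
Start: joints at [-1.276, 0.321, -0.07, 1.45, 0.023, 1.371, -0.057], TCP at [0.18, 0.625, 0.223] pointing down, gripper open.
Joint ranges: [-2.86, 2.86], [-0.3, 2.09], [-1.38, 1.24], [0.06, 2.45], [-1.56, 4.7], [0.09, 2.05], [-2.69, 2.69]. Speed limits (rad/s): [2.57, 2.57, 3.14, 3.14, 3.14, 3.14, 3.14].

### API

Orientations are given as a rotation vector (axis times angle).
In Python, from bench import ctrl, get_image, workorder gives the robot as it stands.
- The arm moves only by the tool drive_tool, never from a script. Its argument "increments" is text: rows parted by semicolons, each of 5 numbers parted by spaces: the shift along the tool's x, y, z in mm, then the turn about the tool's y in degrees, then the closure in counts, from 0 (fully open) to 255 (shut). In form: tx ty tz yaw fingers; .... A call has 1 to 20 rows; each row shifts and turns the commanded pose from where the row before left it, along the tool's axes as they then stand; what a row does not reach is not made up. A row lasts 1/8 s, in which the tool goes at most 62.5 mm and 10.7 degrees, less where a joint would pass 70% of its speed; a pose out of reach is approached as far as the arm can. A call is refused whole if a number of a shift passes 62.5 or a number of a turn 10.7, either way. A call with a gripper value outside its range is refused whole. The fingers move at their own pace and stop on an object; "squeeze" is the grip in N (left out, the last holds). Time passes only in rows, so rows that do not move let the fingers close. It gives the time, the measured TCP pose, the force and the opening at its end, in the units of the state.
- ctrl.get_state(): the state, without advancing time (a new reading comes with each control period).
- get_image(name): name is "scene" or "side" or "wrist"; returns a dict with "img" (480x640x3 uint8, red, green, blue), "mtx" (3x3 intrinsics, pixels), "camera_from_world" (4x4, takes a point from world to camera coordinates). Camera axes: x right, y up, looking along -z (the intrinsics and any distortion apply to the point x, -y, -z); pixel columns grow to the right and rows downward; lengths in m; the calibration is good to about 2 mm. A picture is of the moment at which its call begins. There is no depth.
- workorder.close_job(): hands the job in, once; it reports no verdict.
The state is a dict: "time": time; "joint_positions": joint angles; "qd": joint speeds; "joint_torque": joint torques, N m; "position": TCP position; "tool_rot": TCP orientation; "ft_force": force on the tool from outside, world axes, zero at the start; "torque": the same for the moment, N m; "grip_width": opening from 0.0 (shut) to 1.0 (fully open).
Only numpy, scipy, OpenCV 4.12 (cv2) and the standard library are available. Lean on these libraries where they do the work, as an engineer would, in place of code of your own. Each camera call takes 0.05 s, during which the arm holds its last target.

## Working session

There is one attempt and no reset: what is moved stays moved. The work goes in short steps, Python scripts to look and compute and a tool call to move; the robot and the scene stay as the last step left them, time stands still between calls to the robot, and variables do not carry over. Pictures are saved under pics/ and viewed, and the job is handed in when it is done.

Besides the shell and the picture viewer there is one more tool, called after "Emit:" by a JSON object that holds its "op" and its "data". drive_tool: Moves the arm, as the interface text tells. Its arguments: {"type":"object","properties":{"increments":{"type":"string"},"squeeze":{"type":"number"}},"required":["increments"]}

```bash
mkdir -p pics; cat > h.py <<'E'
import numpy as np, cv2
from bench import ctrl, get_image, workorder
from scipy.spatial.transform import Rotation as R
def snap(n,f):
    d=get_image(n); cv2.imwrite('pics/'+f+'.png',d['img'][:,:,::-1]); np.savez('pics/'+f+'.npz',mtx=d['mtx'],T=d['camera_from_world']); return d
def proj(f,P):
    d=np.load('pics/'+f+'.npz'); P=np.atleast_2d(P); c=P@d['T'][:3,:3].T+d['T'][:3,3]; c=c*[1,-1,-1]; p=c@d['mtx'].T; return p[:,:2]/p[:,2:]
def ray(f,uv,z):
    d=np.load('pics/'+f+'.npz'); uv=np.atleast_2d(uv).astype(float); q=np.c_[uv,np.ones(len(uv))]@np.linalg.inv(d['mtx']).T*[1,-1,-1]
    w=q@d['T'][:3,:3]; o=-d['T'][:3,:3].T@d['T'][:3,3]; return o+w*((z-o[2])/w[:,2:])
E
python3 - <<'E'
from h import *
for n in ['scene','side','wrist']: 
    d=snap(n,n+'0'); 
    T=d['camera_from_world']; print(n,-T[:3,:3].T@T[:3,3], d.keys())
s=ctrl.get_state(); print(s, ctrl.tcp_to_grasp); print(R.from_rotvec(s['tool_rot']).as_matrix())
E
```

```text
scene [ 1.19170998 -0.52552997  0.95991634] dict_keys(['img', 'mtx', 'camera_from_world'])
side [0.38270845 0.56665339 0.57580823] dict_keys(['img', 'mtx', 'camera_from_world'])
wrist [0.09972544 0.64793019 0.38395233] dict_keys(['img', 'mtx', 'camera_from_world'])
{'time': 0.15, 'joint_positions': array([-1.2758942 ,  0.32168618, -0.07008275,  1.45139997,  0.02263604,
        1.37084994, -0.05688594]), 'qd': array([ 1.34729137e-03, -2.87132190e-03, -8.41393746e-04, -5.02195510e-03,
       -5.10870795e-04, -3.10898728e-04, -6.31868754e-06]), 'joint_torque': array([ 6.21443547e-06, -4.91795254e+01, -4.04621065e-01, -3.12876606e+01,
       -6.40540710e-02,  4.05347056e-02,  1.08853010e-04]), 'position': array([0.18006961, 0.62410173, 0.22168845]), 'tool_rot': array([-1.3300925 , -0.99911194,  1.00105036]), 'ft_force': array([-0.01549349,  0.46887421,  0.30741025]), 'torque': array([-0.00204594, -0.04100305,  0.04233309]), 'grip_width': 1.0002198302104093} -0.0187
[[ 2.77084085e-01 -3.10090042e-04 -9.60845624e-01]
 [ 9.60844420e-01 -1.52610988e-03  2.77084230e-01]
 [-1.55227706e-03 -9.99998787e-01 -1.24912473e-04]]
```

View pics/scene0.png

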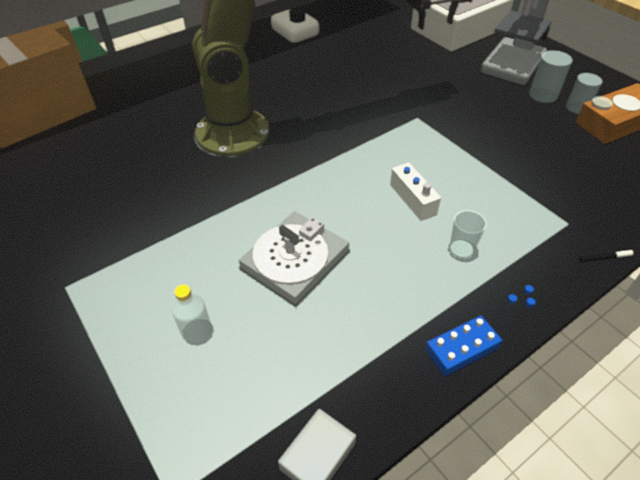

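View pics/side0.png

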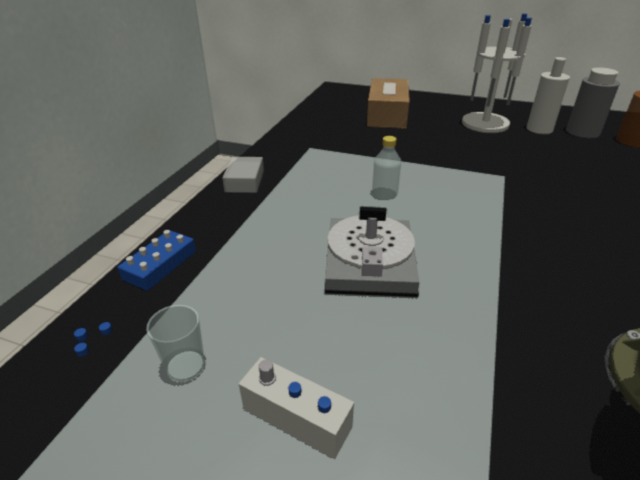

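View pics/wrist0.png

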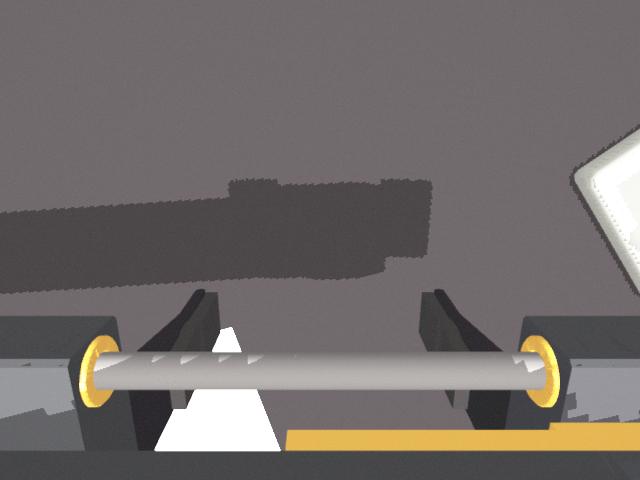

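The scene picture shows the stand at about (295,255), the rack with the pin at (427,188), the beaker at (467,235) and the bottle at (190,315). In the side picture the pin is at (267,372), the guide at (372,258) and the wing at (373,214). I'll enlarge these.

```bash
python3 - <<'E'
import cv2
def c(f,x,y,w,h,s,o): 
    cv2.imwrite('pics/'+o+'.png',cv2.resize(cv2.imread('pics/'+f+'.png')[y:y+h,x:x+w],None,fx=s,fy=s,interpolation=cv2.INTER_CUBIC))
c('scene0',230,200,130,105,6,'a1'); c('side0',310,195,120,100,6,'a2'); c('side0',230,345,130,105,6,'a3'); c('scene0',380,150,70,75,8,'a4')
E
```

```text
(no output)
```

View pics/a1.png

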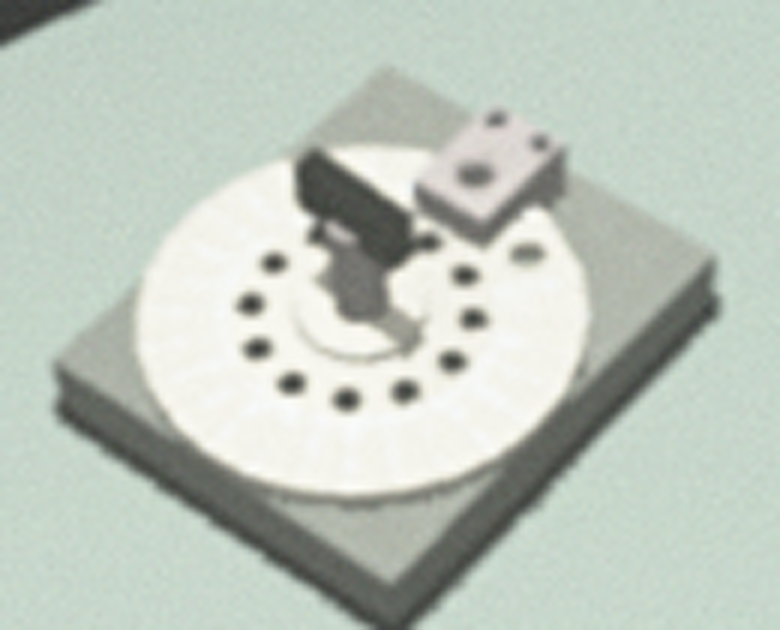

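View pics/a2.png

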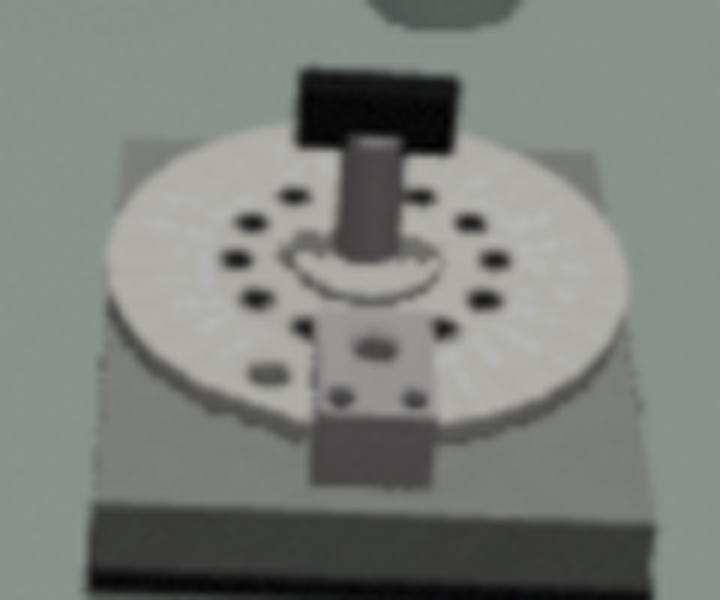

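View pics/a3.png

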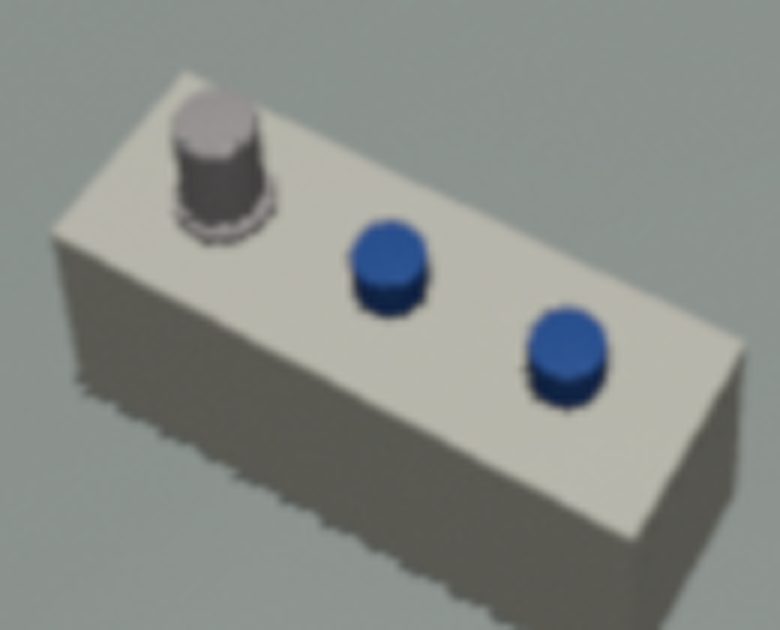

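View pics/a4.png

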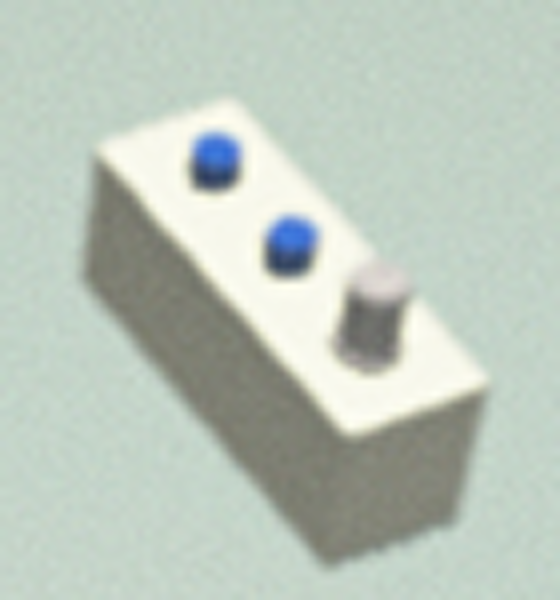

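In the crops, the pin head is at side (265.4,365.3) and scene (427.5,184.8). The guide hole is at side (372.3,252.6) and scene (308.9,228.8), and the disc hole at side (354.3,256.9) and scene (317.4,241.9).

```bash
python3 - <<'E'
from h import *
def both(n,s,c,z):
    a=ray('side0',s,z)[0];b=ray('scene0',c,z)[0]; print(n,a.round(4),b.round(4)); return (a+b)/2
f=lambda p,o,s:((np.array(p)+.5)/s-.5+o)
pin=both('pin',(265.4,365.3),(427.5,184.8),.09)
v1=both('v1',f((390,252),(230,345),6),f((292,234),(380,150),8),.073)
v2=both('v2',f((568,343),(230,345),6),f((215,150),(380,150),8),.073)
g=both('guide',(372.3,252.6),(308.9,228.8),.069)
hole=both('hole',(354.3,256.9),(317.4,241.9),.05)
# wells in scene
w=[(274,263),(250,303),(257,348),(291,383),(347,400),(404,391),(453,361),(474,318),(465,275)]
W=ray('scene0',[f(p,(230,200),6) for p in w],.05)[:,:2]
A=np.c_[2*W,np.ones(len(W))];x=np.linalg.lstsq(A,(W**2).sum(1),rcond=None)[0];print('centre scene',x[:2],np.sqrt(x[2]+x[0]**2+x[1]**2))
w=[(294,196),(250,222),(236,260),(257,298),(484,299),(495,260),(470,222),(421,196)]
W=ray('side0',[f(p,(310,195),6) for p in w],.05)[:,:2]
A=np.c_[2*W,np.ones(len(W))];y=np.linalg.lstsq(A,(W**2).sum(1),rcond=None)[0];print('centre side',y[:2],np.sqrt(y[2]+y[0]**2+y[1]**2))
c=(x[:2]+y[:2])/2
for n,q in(('g',g),('h',hole)):
    d=q[:2]-c; print(n,q,np.hypot(*d),np.degrees(np.arctan2(d[1],d[0])))
# wing top z=.122 corners
for p in [(318,150),(412,213),(300,165)]: print('wing scene',ray('scene0',f(p,(230,200),6),.122)[0])
for p in [(300,70),(460,78)]: print('wing side',ray('side0',f(p,(310,195),6),.122)[0])
E
```

```text
pin [0.583  0.2357 0.09  ] [0.5853 0.2365 0.09  ]
v1 [0.5389 0.2425 0.073 ] [0.5398 0.2434 0.073 ]
v2 [0.4946 0.2508 0.073 ] [0.4951 0.251  0.073 ]
guide [ 0.5142 -0.0751  0.069 ] [ 0.516  -0.0748  0.069 ]
hole [ 0.5481 -0.0751  0.05  ] [ 0.5474 -0.073   0.05  ]
centre scene [ 0.53349774 -0.1412843 ] 0.04330090931912086
centre side [ 0.53453706 -0.14489137] 0.0431327284224639
g [ 0.51510853 -0.07490575  0.069     ] 0.07075550596250645 105.50023842950297
h [ 0.54772633 -0.07405527  0.05      ] 0.07038060432842964 78.76796347723747
wing scene [ 0.51114837 -0.14150956  0.122     ]
wing scene [ 0.55762152 -0.13103863  0.122     ]
wing scene [ 0.51353472 -0.1510156   0.122     ]
wing side [ 0.5591715  -0.14050752  0.122     ]
wing side [ 0.50982446 -0.15229874  0.122     ]
```

Emit:
{"op": "drive_tool", "data": {"increments": "0 0 0 -6.6 0; -22 0 -33 0 0; -22 0 -33 0 0; -22 0 -33 0 0; -22 0 -33 0 0; -22 0 -33 0 0; -22 0 -33 0 0; -22 0 -33 0 0; -22 0 -33 0 0; -22 0 -33 0 0; -22 0 -33 0 0; -22 0 -33 0 0; -22 0 -33 0 0; 0 0 0 0 0; 0 0 0 0 0", "squeeze": 25}}

```text
time: 2.02
position: [0.5265, 0.2995, 0.2222]
tool_rot: [-1.282, -1.086, 1.087]
ft_force: [-0.8, 0.1, -0.0]
grip_width: 1.003
```

```bash
cat >> h.py <<'E'
def go(P):
    s=ctrl.get_state(); M=R.from_rotvec(s['tool_rot']).as_matrix(); d=M.T@(np.array(P)-s['position'])*1000
    print('t',s['time'],'pos',s['position'].round(4),'xang',np.degrees(np.arctan2(M[1,0],M[0,0])).round(2),'tool move mm',d.round(1),'F',s['ft_force'].round(1),'gw',s['grip_width'])
E
python3 - <<'E'
from h import *
go([.5842,.236,.13]); print(ray('scene0',[(463,253),(197,335)],0),ray('side0',[(186,365)],0))
snap('wrist','w1')
E
```

```text
t 2.025 pos [0.5265 0.2995 0.2222] xang 80.54 tool move mm [-53.2  92.1 -67.4] F [-0.8  0.1 -0. ] gw 1.00290442641707
[[ 0.74979811  0.21583836  0.        ]
 [ 0.57343148 -0.41026893  0.        ]] [[0.73940097 0.21563317 0.        ]]
```

View pics/w1.png

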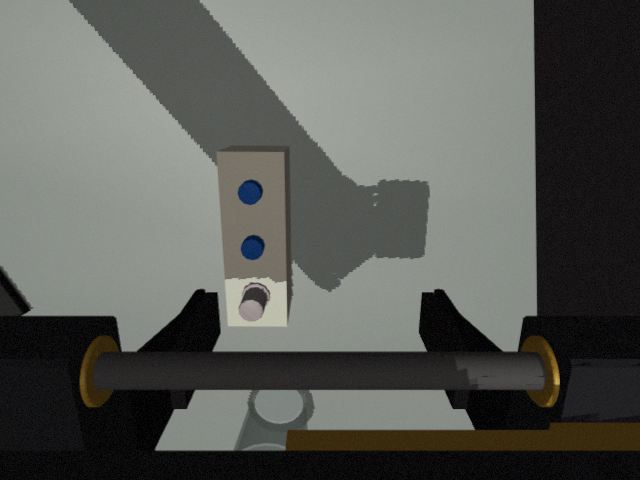

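The wrist picture shows the pin head at about (251,309), the rack row upright in the image, and the beaker far off at (278,405).

```bash
python3 - <<'E'
from h import *
print(ray('w1',[(251,309)],.09),ray('w1',[(252,247),(250,192)],.073))
E
```

```text
[[0.58126472 0.23653899 0.09      ]] [[0.53640627 0.24446426 0.073     ]
 [0.49323    0.25234635 0.073     ]]
```

Emit:
{"op": "drive_tool", "data": {"increments": "-27 0 -34 0 0; -26 20 -33 0 0; 0 36 0 0 0; 0 36 0 0 0; 0 0 0 0 0; 0 0 0 0 0"}}

```text
time: 2.82
position: [0.5848, 0.237, 0.1321]
tool_rot: [-1.282, -1.089, 1.086]
ft_force: [-0.2, -0.3, 0.2]
grip_width: 1.003
```

```bash
python3 - <<'E'
from h import *
go([.5842,.236,.067])
snap('scene','s2'); snap('side','d2'); snap('wrist','w2')
a=cv2.imread('pics/s2.png')[120:240,370:490]; b=cv2.imread('pics/d2.png')[310:450,210:370]
cv2.imwrite('pics/m2.png',np.hstack([cv2.resize(a,(400,400),interpolation=2),cv2.resize(b,(400,350),interpolation=2) if 0 else cv2.resize(b[:, :140],(400,400),interpolation=2)]))
E
```

```text
t 2.825 pos [0.5848 0.237  0.1321] xang 80.61 tool move mm [-1.1 65.1  0.6] F [-0.2 -0.3  0.2] gw 1.0028410521304554
```

View pics/m2.png

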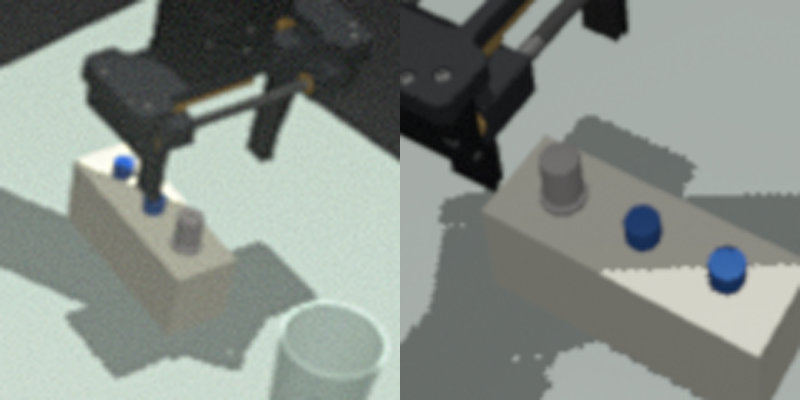

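View pics/w2.png

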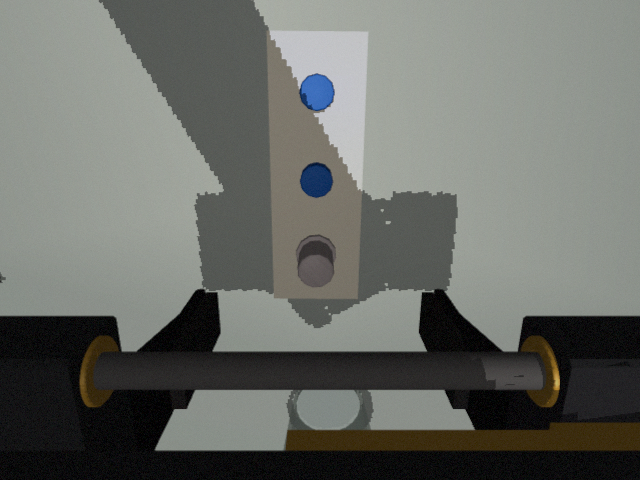

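The wrist picture shows the pin at (316,268), centred between the fingers, so I descend and grip.

Emit:
{"op": "drive_tool", "data": {"increments": "-1 20 1 0 0; 0 20 0 0 0; 0 15 0 0 0; 0 9 0 0 0; 0 0 0 0 0; 0 0 0 0 255; 0 0 0 0 255; 0 0 0 0 255; 0 0 0 0 255; 0 0 0 0 255; 0 0 0 0 255", "squeeze": 25}}

```text
time: 4.35
position: [0.5834, 0.2348, 0.0666]
tool_rot: [-1.283, -1.087, 1.086]
ft_force: [0.6, -0.3, 0.4]
grip_width: 0.405
```

```bash
python3 - <<'E'
from h import *
go([.5842,.236,.067])
snap('side','d3');snap('scene','s3')
b=cv2.imread('pics/d3.png')[310:430,210:330];a=cv2.imread('pics/s3.png')[120:240,370:490]
cv2.imwrite('pics/m3.png',np.hstack([cv2.resize(x,(400,400),interpolation=2) for x in (a,b)]))
E
```

```text
t 4.35 pos [0.5834 0.2348 0.0666] xang 80.52 tool move mm [ 1.3 -0.4 -0.6] F [ 0.6 -0.3  0.4] gw 0.40522809386183595
```

View pics/m3.png

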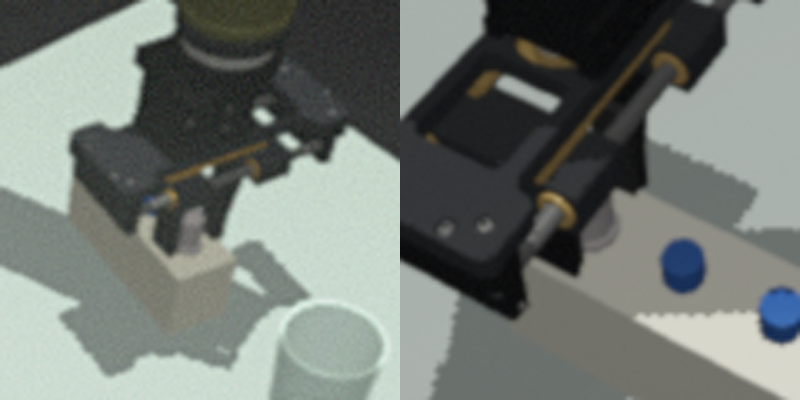

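Emit:
{"op": "drive_tool", "data": {"increments": "0 0 0 0 255; 0 0 0 0 255; 0 0 0 0 255; 0 0 0 0 255; 0 0 0 0 255"}}

```text
time: 5.08
position: [0.5834, 0.2348, 0.0666]
tool_rot: [-1.283, -1.086, 1.086]
ft_force: [0.7, 1.2, 0.1]
grip_width: 0.221
```

Emit:
{"op": "drive_tool", "data": {"increments": "0 -10 0 0 255; 0 -25 0 0 255; 0 -30 0 0 255; 0 -30 0 0 255; 0 -15 0 0 255; 0 0 0 0 255"}}

```text
time: 5.82
position: [0.5841, 0.2349, 0.1778]
tool_rot: [-1.284, -1.088, 1.084]
ft_force: [0.5, 1.1, -1.9]
grip_width: 0.228
```

```bash
python3 - <<'E'
from h import *
go([.515,-.075,.18])
snap('side','d4');snap('wrist','w4')
b=cv2.imread('pics/d4.png')[250:430,180:360]
cv2.imwrite('pics/m4.png',np.hstack([cv2.resize(b,(400,400),interpolation=2),cv2.resize(cv2.imread('pics/w4.png')[240:480,200:440],(400,400))]))
E
```

```text
t 5.825 pos [0.5841 0.2349 0.1778] xang 80.51 tool move mm [-317.1   -2.7   17. ] F [ 0.5  1.1 -1.9] gw 0.22760033105330993
```

View pics/m4.png

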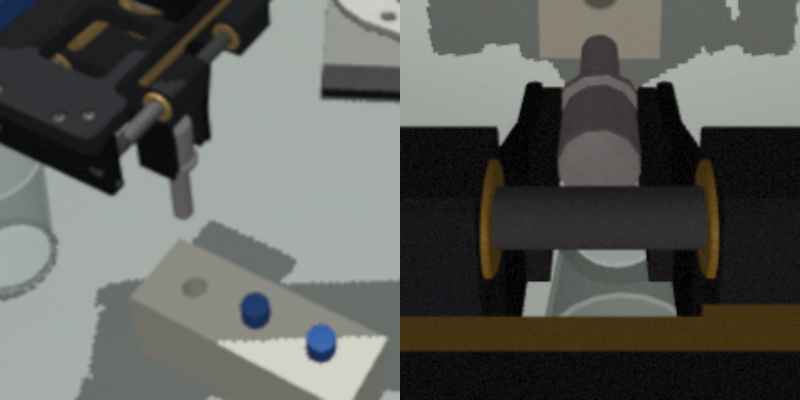

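The pin is held upright and the rack hole is empty. I now carry it over to the guide.

Emit:
{"op": "drive_tool", "data": {"increments": "-20 0 1 0 255; -38 0 2 0 255; -40 0 2 0 255; -40 0 2 0 255; -40 0 2 0 255; -40 0 2 0 255; -40 0 2 0 255; -38 0 2 0 255; -20 0 1 0 255; 0 0 0 0 255; 0 0 0 0 255; 0 0 0 0 255"}}

```text
time: 7.42
position: [0.5156, -0.073, 0.1763]
tool_rot: [-1.282, -1.088, 1.088]
ft_force: [0.1, -0.6, -1.2]
grip_width: 0.224
```

```bash
python3 - <<'E'
from h import *
go([.515,-.075,.14])
for n in ('side','scene','wrist'): snap(n,n+'5')
b=cv2.imread('pics/side5.png')[180:300,310:430];a=cv2.imread('pics/scene5.png')[180:300,240:360]
cv2.imwrite('pics/m5.png',np.hstack([cv2.resize(x,(400,400),interpolation=2) for x in (a,b)]))
E
```

```text
t 7.425 pos [ 0.5156 -0.073   0.1763] xang 80.63 tool move mm [-2.1 36.3  0.2] F [ 0.1 -0.6 -1.2] gw 0.22370215409093916
```

View pics/m5.png

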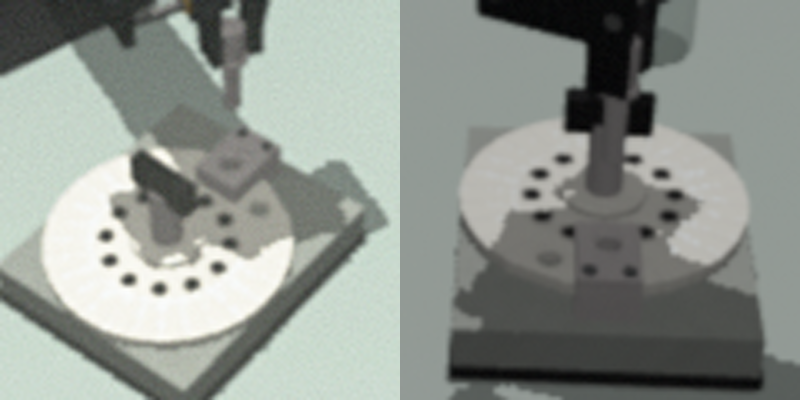

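View pics/wrist5.png

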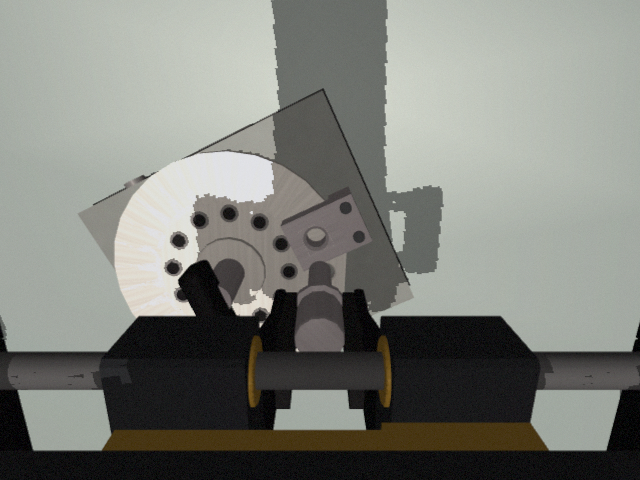

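The pin tip is above the guide in both views. I go down to about 8 mm over it and check.

Emit:
{"op": "drive_tool", "data": {"increments": "-2 15 0 0 255; 0 20 0 0 255; 0 10 0 0 255; 0 0 0 0 255; 0 0 0 0 255"}}

```text
time: 8.2
position: [0.5157, -0.0763, 0.132]
tool_rot: [-1.284, -1.087, 1.086]
ft_force: [-0.3, 0.4, 0.1]
grip_width: 0.22
```

```bash
python3 - <<'E'
from h import *
go([.515,-.075,.12])
for n in ('side','scene','wrist'): snap(n,n+'6')
b=cv2.imread('pics/side6.png')[220:280,340:400];a=cv2.imread('pics/scene6.png')[195:255,280:340]
cv2.imwrite('pics/m6.png',np.hstack([cv2.resize(x,(400,400),interpolation=2) for x in (a,b)]))
cv2.imwrite('pics/m6w.png',cv2.resize(cv2.imread('pics/wrist6.png')[150:400,220:420],None,fx=2.4,fy=2.4,interpolation=2))
E
```

```text
t 8.2 pos [ 0.5157 -0.0763  0.132 ] xang 80.51 tool move mm [ 1.2 12.   0.9] F [-0.3  0.4  0.1] gw 0.21986036539196147
```

View pics/m6.png

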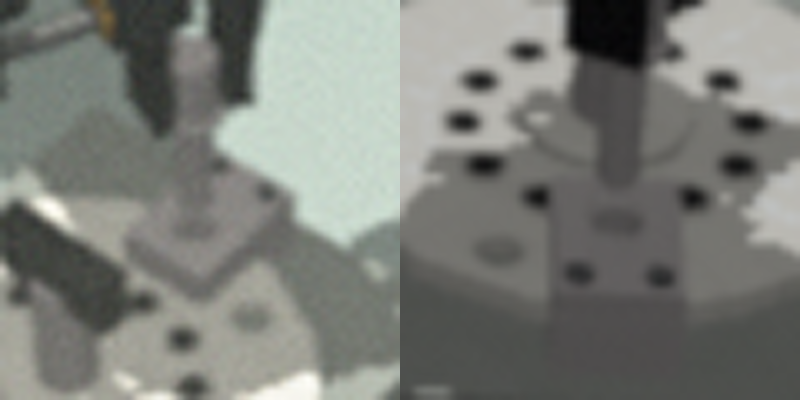

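View pics/m6w.png

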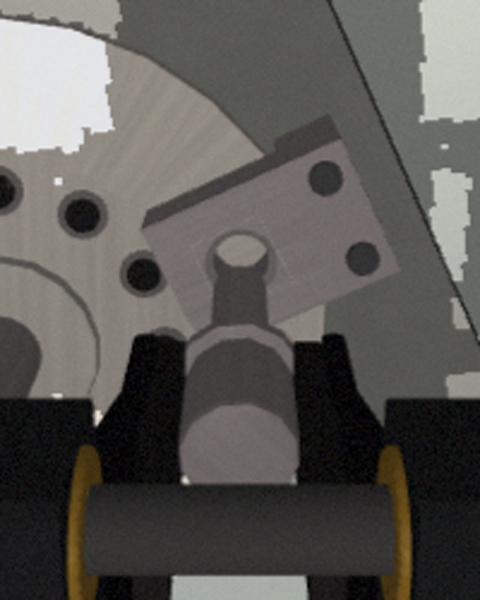

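In the side view the tip (617,182) is in line with the hole (617,221). The scene view (197) and wrist view (240) also line up, so I lower gently.

Emit:
{"op": "drive_tool", "data": {"increments": "0 4 0 0 255; 0 4 0 0 255; 0 3 0 0 255; 0 3 0 0 255; 0 0 0 0 255"}}

```text
time: 8.98
position: [0.515, -0.0762, 0.1172]
tool_rot: [-1.283, -1.086, 1.087]
ft_force: [-0.3, 0.2, -0.7]
grip_width: 0.223
```

Emit:
{"op": "drive_tool", "data": {"increments": "0 3 0 0 255; 0 3 0 0 255; 0 2 0 0 255; 0 0 0 0 255"}}

```text
time: 9.48
position: [0.5151, -0.0763, 0.1093]
tool_rot: [-1.283, -1.086, 1.086]
ft_force: [0.1, 0.5, -1.2]
grip_width: 0.223
```

```bash
python3 - <<'E'
from h import *
go([.515,-.075,.102])
for n in ('side','scene','wrist'): snap(n,n+'7')
b=cv2.imread('pics/side7.png')[220:280,340:400];a=cv2.imread('pics/scene7.png')[195:255,280:340]
cv2.imwrite('pics/m7.png',np.hstack([cv2.resize(x,(400,400),interpolation=2) for x in (a,b)]))
E
```

```text
t 9.475 pos [ 0.5151 -0.0763  0.1093] xang 80.51 tool move mm [1.2 7.3 0.3] F [ 0.1  0.5 -1.2] gw 0.22328407008917525
```

View pics/m7.png

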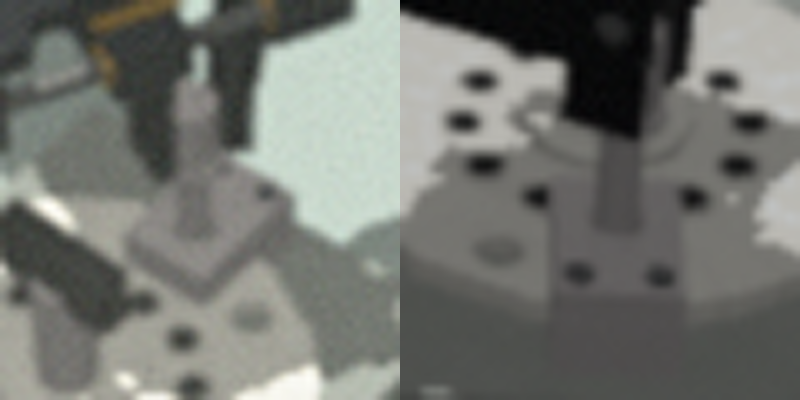

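The pin is in the hole with no side force. I lower it a little more and release.

Emit:
{"op": "drive_tool", "data": {"increments": "0 3 0 0 255; 0 2 0 0 255; 0 0 0 0 255; 0 0 0 0 135; 0 0 0 0 135; 0 0 0 0 135; 0 0 0 0 135; 0 -15 0 0 135; 0 -25 0 0 135; 0 -25 0 0 135; 0 0 0 0 135"}}

```text
time: 11.0
position: [0.5171, -0.0765, 0.1725]
tool_rot: [-1.286, -1.091, 1.083]
ft_force: [1.1, 1.1, -0.6]
grip_width: 0.467
```

```bash
python3 - <<'E'
from h import *
go([.534,-.143,.1693])
for n in ('side','scene','wrist'): snap(n,n+'8')
b=cv2.imread('pics/side8.png')[200:290,325:415];a=cv2.imread('pics/scene8.png')[185:275,260:350]
cv2.imwrite('pics/m8.png',np.hstack([cv2.resize(x,(400,400),interpolation=2) for x in (a,b)]))
E
```

```text
t 11.0 pos [ 0.5171 -0.0765  0.1725] xang 80.51 tool move mm [-62.8   3.3 -27.6] F [ 1.1  1.1 -0.6] gw 0.46722545280158784
```

View pics/m8.png

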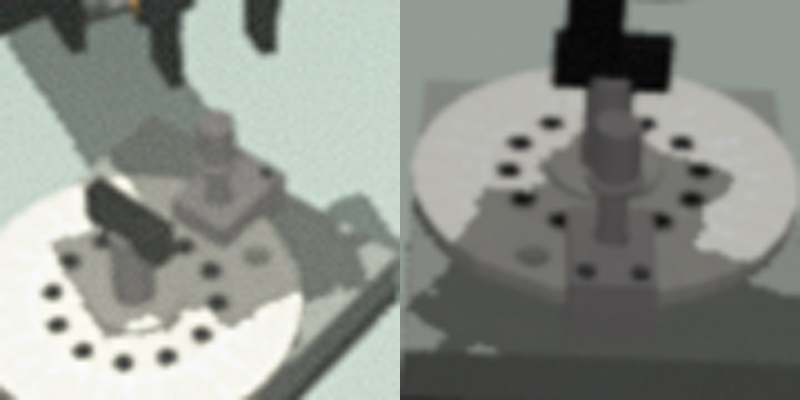

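View pics/wrist8.png

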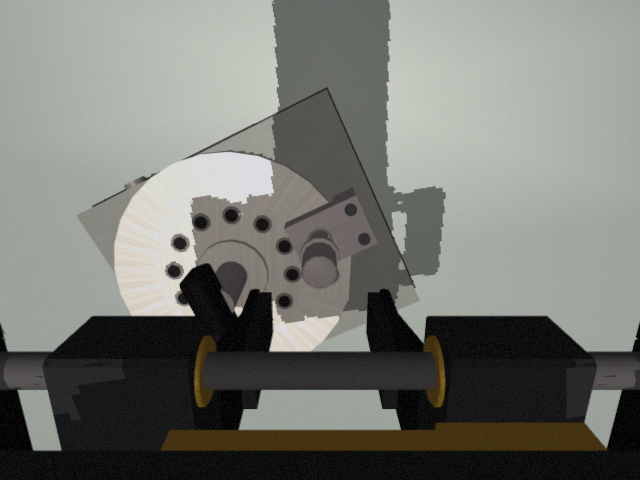

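The pin stands by itself in the guide. Next is the wing.

Emit:
{"op": "drive_tool", "data": {"increments": "-21 0 -9 0 135; -21 0 -9 0 135; -21 0 -9 0 135; 0 0 0 -7.5 135; 0 0 0 -7.5 135; 0 0 0 -7.5 135; 0 0 0 0 135; 0 0 0 0 135"}}

```text
time: 12.15
position: [0.531, -0.1428, 0.1689]
tool_rot: [-1.093, -1.372, 1.373]
ft_force: [-0.3, -0.1, 0.1]
grip_width: 0.473
```

```bash
python3 - <<'E'
from h import *
go([.5337,-.1437,.0903])
for n in ('side','scene','wrist'): snap(n,n+'9')
b=cv2.imread('pics/side9.png')[180:290,310:420];a=cv2.imread('pics/scene9.png')[175:285,240:350]
cv2.imwrite('pics/m9.png',np.hstack([cv2.resize(x,(400,400),interpolation=2) for x in (a,b)]))
E
```

```text
t 12.15 pos [ 0.531  -0.1428  0.1689] xang 102.88 tool move mm [-1.5 78.6 -2.5] F [-0.3 -0.1  0.1] gw 0.4725372975056633
```

View pics/m9.png

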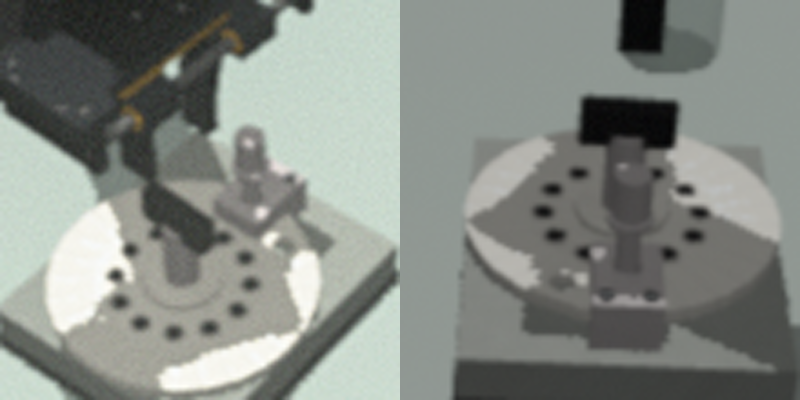

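View pics/wrist9.png

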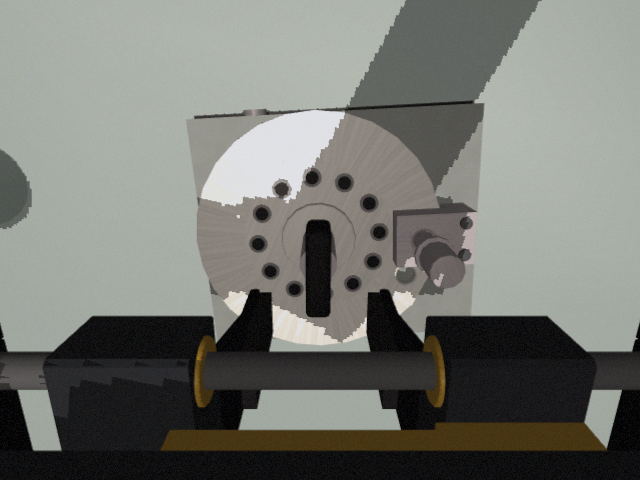

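The wrist picture shows the wing at (318,268), parallel to the pads and centred, so I go down.

Emit:
{"op": "drive_tool", "data": {"increments": "-1 20 -2 0 135; 0 25 0 0 135; 0 20 0 0 135; 0 12 0 0 135; 0 0 0 0 135; 0 0 0 0 255; 0 0 0 0 255; 0 0 0 0 255; 0 0 0 0 255; 0 0 0 0 255", "squeeze": 25}}

```text
time: 13.55
position: [0.534, -0.143, 0.0932]
tool_rot: [-1.093, -1.376, 1.374]
ft_force: [-1.7, 2.4, 5.3]
grip_width: 0.239
```

```bash
python3 - <<'E'
from h import *
go([.5337,-.1437,.0903])
for n in ('side','scene','wrist'): snap(n,n+'10')
b=cv2.imread('pics/side10.png')[180:290,310:420];a=cv2.imread('pics/scene10.png')[175:285,240:350]
cv2.imwrite('pics/m10.png',np.hstack([cv2.resize(x,(400,400),interpolation=2) for x in (a,b)]))
E
```

```text
t 13.55 pos [ 0.534  -0.143   0.0932] xang 103.02 tool move mm [-0.6  2.9  0.5] F [-1.7  2.4  5.3] gw 0.2394051195595479
```

View pics/m10.png

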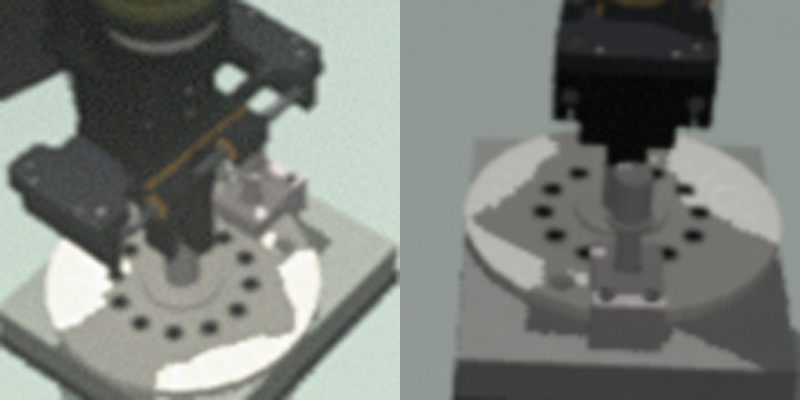

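View pics/wrist10.png

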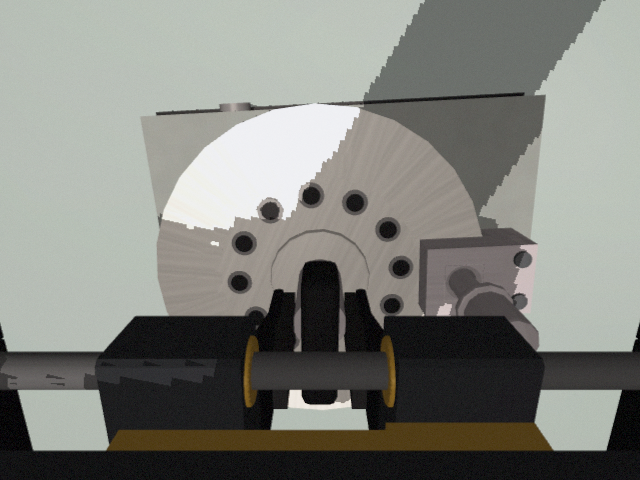

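Emit:
{"op": "drive_tool", "data": {"increments": "0 0 0 0 255; 0 0 0 0 255; 0 0 0 0 255; 0 0 0 0 255"}}

```text
time: 14.2
position: [0.5341, -0.1431, 0.0932]
tool_rot: [-1.093, -1.376, 1.374]
ft_force: [-1.9, 1.8, 5.7]
grip_width: 0.243
```

The opening is 21 mm, so the fingertips are closing on the 22 mm spindle below the wing. I open, raise and regrip.

Emit:
{"op": "drive_tool", "data": {"increments": "0 0 0 0 160; 0 0 0 0 160; 0 -7 0 0 160; 0 0 0 0 160; 0 0 0 0 255; 0 0 0 0 255; 0 0 0 0 255; 0 0 0 0 255; 0 0 0 0 255; 0 0 0 0 255; 0 0 0 0 255"}}

```text
time: 15.58
position: [0.5335, -0.1432, 0.0995]
tool_rot: [-1.093, -1.375, 1.374]
ft_force: [0.1, 1.0, -0.2]
grip_width: 0.229
```

```bash
python3 - <<'E'
from h import *
go([.5337,-.1437,.1])
E
```

```text
t 15.575 pos [ 0.5335 -0.1432  0.0995] xang 103.02 tool move mm [-0.5 -0.5 -0. ] F [ 0.1  1.  -0.2] gw 0.22915755078217354
```

Emit:
{"op": "drive_tool", "data": {"increments": "0 0 0 0 255; 0 0 0 0 255; 0 0 0 0 255; 0 0 0 0 255"}}

```text
time: 16.08
position: [0.5335, -0.1432, 0.0995]
tool_rot: [-1.093, -1.375, 1.374]
ft_force: [-0.8, 0.9, 0.5]
grip_width: 0.232
```

```bash
python3 - <<'E'
from h import *
for n in ('side','scene','wrist'): snap(n,n+'11')
b=cv2.imread('pics/side11.png')[180:260,330:410];a=cv2.imread('pics/scene11.png')[195:275,255:335]
cv2.imwrite('pics/m11.png',np.hstack([cv2.resize(x,(400,400),interpolation=2) for x in (a,b)]))
cv2.imwrite('pics/m11w.png',cv2.resize(cv2.imread('pics/wrist11.png')[220:430,220:420],None,fx=2.8,fy=2.8,interpolation=2))
E
```

```text
(no output)
```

View pics/m11.png

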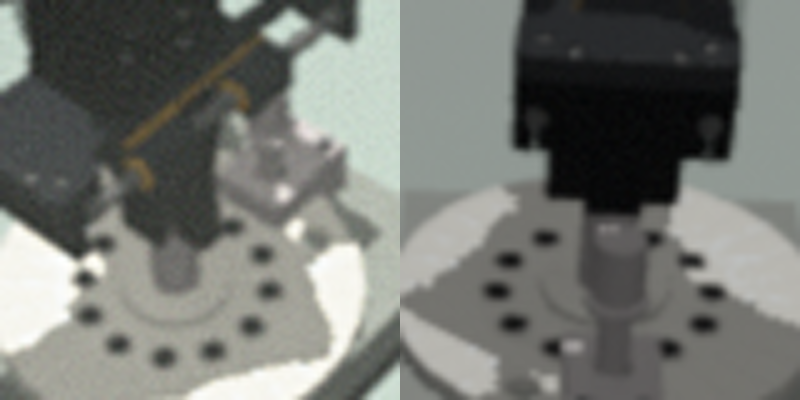

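View pics/m11w.png

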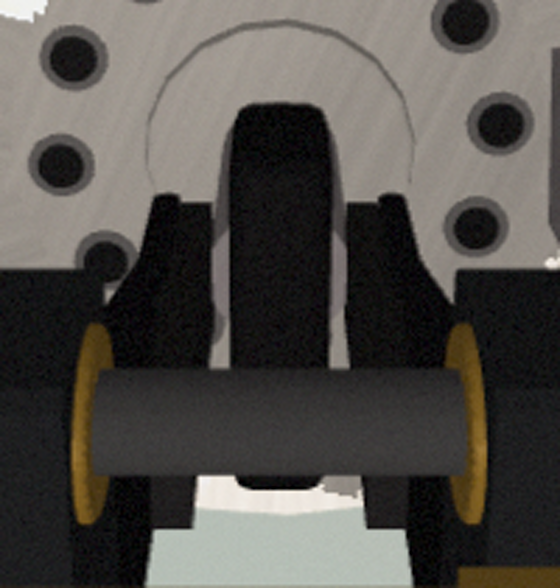

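The fingertips still rest on the spindle, which shows on both sides of the wing. I regrip about 5 mm higher.

Emit:
{"op": "drive_tool", "data": {"increments": "0 0 0 0 170; 0 0 0 0 170; 0 -5 0 0 170; 0 0 0 0 255; 0 0 0 0 255; 0 0 0 0 255; 0 0 0 0 255; 0 0 0 0 255; 0 0 0 0 255; 0 0 0 0 255"}}

```text
time: 17.48
position: [0.5337, -0.1432, 0.1047]
tool_rot: [-1.093, -1.375, 1.374]
ft_force: [-0.7, 1.7, 2.8]
grip_width: 0.156
```

13.6 mm, so it's on the wing. I start turning.

Emit:
{"op": "drive_tool", "data": {"increments": "0 0 0 -2 255; 0 0 0 -3 255; 0 0 0 -3 255; 0 0 0 -3 255; 0 0 0 -3 255; 0 0 0 -3 255; 0 0 0 0 255; 0 0 0 0 255"}}

```text
time: 18.48
position: [0.5337, -0.1433, 0.1046]
tool_rot: [-0.914, -1.584, 1.584]
ft_force: [-1.3, 2.5, 3.1]
grip_width: 0.157
```

```bash
cat >> h.py <<'E'
def look(k,w=True):
    go([.5337,-.1437,.1047]); s=ctrl.get_state(); print('torque',s['torque'].round(2))
    for n in ('side','scene'): snap(n,n+k)
    b=cv2.imread(f'pics/side{k}.png')[205:285,330:410];a=cv2.imread(f'pics/scene{k}.png')[195:275,265:345]
    cv2.imwrite(f'pics/m{k}.png',np.hstack([cv2.resize(x,(400,400),interpolation=2) for x in (a,b)]))
E
python3 -c "
from h import *
look('12')"
```

```text
t 18.475 pos [ 0.5337 -0.1433  0.1046] xang 120.02 tool move mm [-0.4 -0.1  0.2] F [-1.3  2.5  3.1] gw 0.15652871627571158
torque [0.42 0.24 0.12]
```

View pics/m12.png

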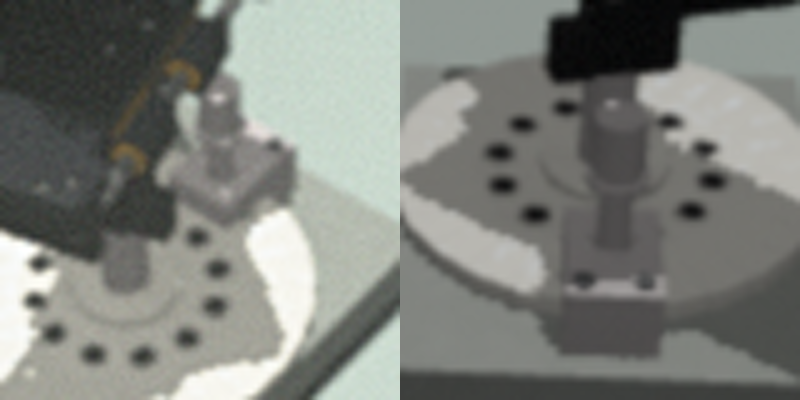

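No drop yet after 17°. About 10° should remain.

Emit:
{"op": "drive_tool", "data": {"increments": "0 0 0 -2 255; 0 0 0 -2 255; 0 0 0 -2 255; 0 0 0 0 255; 0 0 0 -1 255; 0 0 0 0 255"}}

```text
time: 19.32
position: [0.5337, -0.1433, 0.1046]
tool_rot: [-0.831, -1.668, 1.667]
ft_force: [-1.6, 2.1, 3.7]
grip_width: 0.162
```

```bash
python3 -c "
from h import *
look('13')"
```

```text
t 19.325 pos [ 0.5337 -0.1433  0.1046] xang 127.03 tool move mm [-0.3 -0.1  0.3] F [-1.6  2.1  3.7] gw 0.1617667241437112
torque [ 0.6   0.33 -0.06]
```

View pics/m13.png

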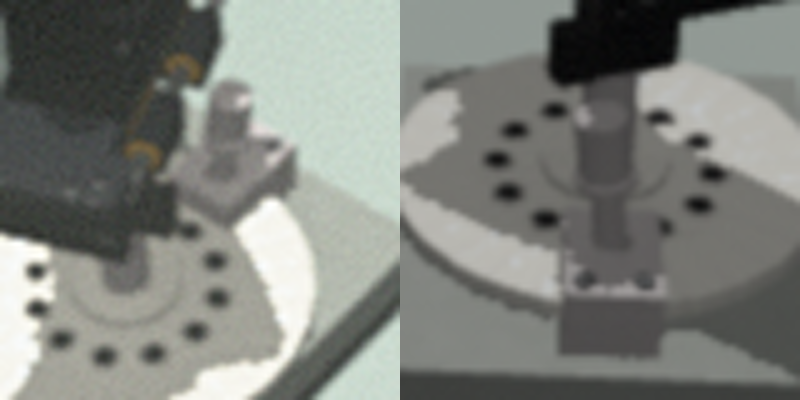

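The pin has shifted a little, which suggests the hole edge is reaching the tip. I continue in 1° steps.

Emit:
{"op": "drive_tool", "data": {"increments": "0 0 0 -1 255; 0 0 0 0 255; 0 0 0 0 255"}}

```text
time: 19.8
position: [0.5337, -0.1433, 0.1046]
tool_rot: [-0.819, -1.679, 1.679]
ft_force: [-1.3, 2.1, 5.2]
grip_width: 0.162
```

```bash
python3 -c "
from h import *
look('14')"
```

```text
t 19.8 pos [ 0.5337 -0.1433  0.1046] xang 128.02 tool move mm [-0.3 -0.1  0.2] F [-1.3  2.1  5.2] gw 0.161847207609065
torque [ 0.57  0.21 -0.01]
```

View pics/m14.png

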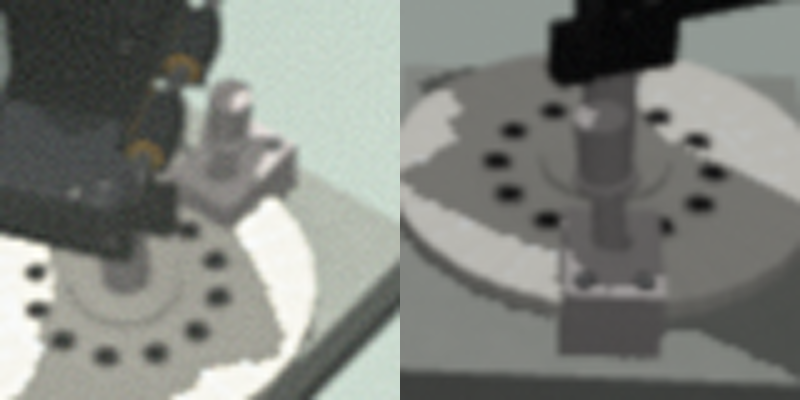

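Emit:
{"op": "drive_tool", "data": {"increments": "0 0 0 -1 255; 0 0 0 0 255; 0 0 0 0 255"}}

```text
time: 20.27
position: [0.5337, -0.1433, 0.1046]
tool_rot: [-0.806, -1.691, 1.691]
ft_force: [-1.0, 1.5, 4.0]
grip_width: 0.158
```

```bash
python3 -c "
from h import *
look('15')"
```

```text
t 20.275 pos [ 0.5337 -0.1433  0.1046] xang 129.04 tool move mm [-0.3 -0.1  0.2] F [-1.   1.5  4. ] gw 0.15787251542948263
torque [ 0.63  0.26 -0.07]
```

View pics/m15.png

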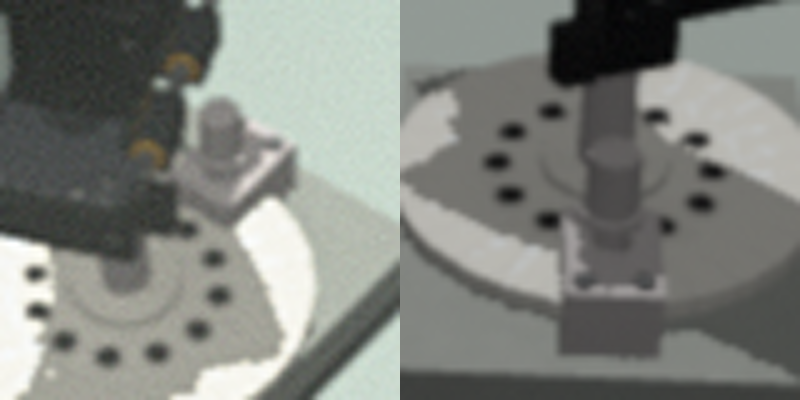

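The pin has dropped: in the side view the head went down from y=115 to 152. I stop turning, release the wing, and go up and over to the pin.

Emit:
{"op": "drive_tool", "data": {"increments": "0 0 0 0 170; 0 0 0 0 170; 0 0 0 0 170; 0 -20 0 0 170; 0 -30 0 0 170; 0 0 0 0 170"}}

```text
time: 21.12
position: [0.535, -0.144, 0.1565]
tool_rot: [-0.81, -1.693, 1.691]
ft_force: [-0.7, 0.3, -1.2]
grip_width: 0.336
```

```bash
python3 -c "
from h import *
go([.515,-.0763,.14])
look('16')"
```

```text
t 21.125 pos [ 0.535  -0.144   0.1565] xang 129.01 tool move mm [ 65.2  16.4 -27. ] F [-0.7  0.3 -1.2] gw 0.33625222992466886
t 21.125 pos [ 0.535  -0.144   0.1565] xang 129.01 tool move mm [ 1.2 51.8  1. ] F [-0.7  0.3 -1.2] gw 0.33625222992466886
torque [0.05 0.08 0.02]
```

View pics/m16.png

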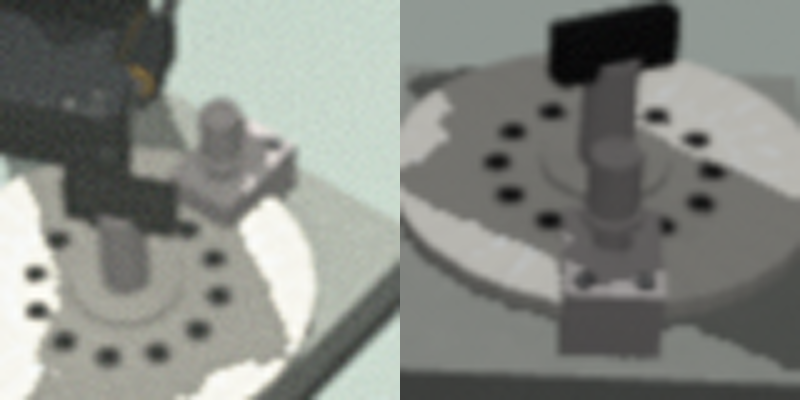

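Emit:
{"op": "drive_tool", "data": {"increments": "20 0 -8 0 255; 24 0 -10 0 255; 21 0 -9 0 255; 0 0 0 0 255; 0 0 0 0 255; 0 10 0 0 255; 0 10 0 0 255; 0 10 0 0 255; 0 7 0 0 255; 0 0 0 0 255; 0 0 0 0 255"}}

```text
time: 22.6
position: [0.514, -0.0759, 0.1178]
tool_rot: [-0.807, -1.691, 1.691]
ft_force: [-0.5, -0.5, 0.8]
grip_width: 0.003
```

```bash
python3 -c "
from h import *
go([.515,-.0763,.109])
look('17'); snap('wrist','w17')"
```

```text
t 22.6 pos [ 0.514  -0.0759  0.1178] xang 129.02 tool move mm [-1.   8.8 -0.5] F [-0.5 -0.5  0.8] gw 0.002951589767895318
t 22.6 pos [ 0.514  -0.0759  0.1178] xang 129.02 tool move mm [-65.1  13.1  27.4] F [-0.5 -0.5  0.8] gw 0.002951589767895318
torque [ 0.04  0.03 -0.06]
```

View pics/m17.png

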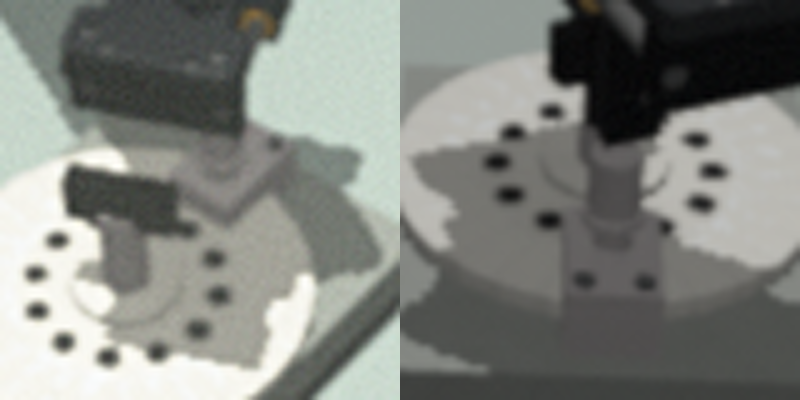

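View pics/w17.png

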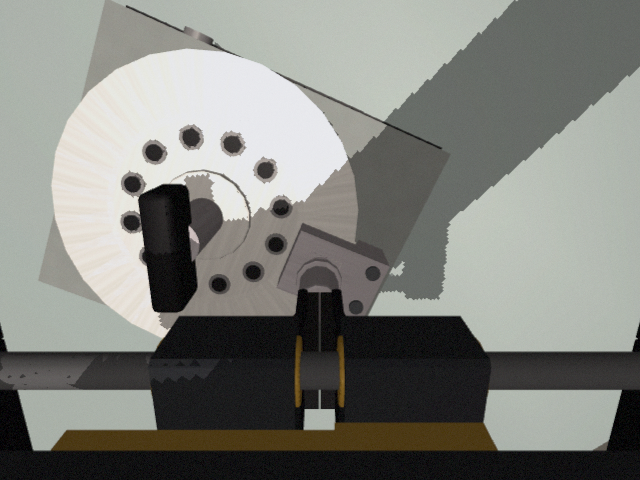

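The shut fingertips sit over the pin head and clear of the wing. I press gently in small steps.

Emit:
{"op": "drive_tool", "data": {"increments": "-1 4 0 0 255; 0 3 0 0 255; 0 1 0 0 255; 0 1 0 0 255; 0 1 0 0 255; 0 0 0 0 255"}}

```text
time: 23.5
position: [0.5151, -0.0768, 0.1086]
tool_rot: [-0.808, -1.692, 1.69]
ft_force: [-0.8, -0.4, 4.4]
grip_width: 0.007
```

Emit:
{"op": "drive_tool", "data": {"increments": "0 1 0 0 255; 0 1 0 0 255; 0 1 0 0 255; 0 0 0 0 255"}}

```text
time: 24.0
position: [0.5152, -0.0769, 0.1061]
tool_rot: [-0.808, -1.692, 1.69]
ft_force: [-2.6, 0.5, 7.9]
grip_width: 0.008
```

The shoe is yielding at about 8 N. I continue.

Emit:
{"op": "drive_tool", "data": {"increments": "0 1 0 0 255; 0 1 0 0 255; 0 1 0 0 255; 0 1 0 0 255; 0 0 0 0 255"}}

```text
time: 24.62
position: [0.5151, -0.0769, 0.102]
tool_rot: [-0.808, -1.692, 1.69]
ft_force: [-1.3, -1.3, 7.9]
grip_width: 0.003
```

Emit:
{"op": "drive_tool", "data": {"increments": "0 1 0 0 255; 0 1 0 0 255; 0 0 0 0 255"}}

```text
time: 25.0
position: [0.5151, -0.0768, 0.1]
tool_rot: [-0.808, -1.692, 1.69]
ft_force: [-2.0, -0.5, 6.8]
grip_width: 0.006
```

Emit:
{"op": "drive_tool", "data": {"increments": "0 1 0 0 255; 0 0 0 0 255"}}

```text
time: 25.25
position: [0.5151, -0.0769, 0.0995]
tool_rot: [-0.808, -1.692, 1.69]
ft_force: [-3.8, 0.1, 11.5]
grip_width: 0.011
```

Emit:
{"op": "drive_tool", "data": {"increments": "0 1 0 0 255; 0 0 0 0 255"}}

```text
time: 25.5
position: [0.5151, -0.0769, 0.0994]
tool_rot: [-0.808, -1.692, 1.69]
ft_force: [-5.8, 0.0, 17.2]
grip_width: 0.01
```

It stops at 0.0994 (0.099 expected with the flange on the guide) and the force is rising, so the pin is home. I retract straight up.

Emit:
{"op": "drive_tool", "data": {"increments": "0 -3 0 0 255; 0 -20 0 0 255; 0 -40 0 0 255; 0 -40 0 0 255; 10 -20 40 0 255; 0 0 40 0 255; 0 0 0 0 255; 0 0 0 0 255"}}

```text
time: 26.5
position: [0.4461, -0.1187, 0.2194]
tool_rot: [-0.806, -1.692, 1.69]
ft_force: [0.3, 0.6, -0.1]
grip_width: 0.004
```

```bash
python3 -c "
from h import *
look('18'); snap('wrist','w18')"
```

```text
t 26.5 pos [ 0.4461 -0.1187  0.2194] xang 129.03 tool move mm [-74.6 114.8 -52.2] F [ 0.3  0.6 -0.1] gw 0.004372618964590451
torque [ 0.13 -0.04  0.06]
```

View pics/m18.png

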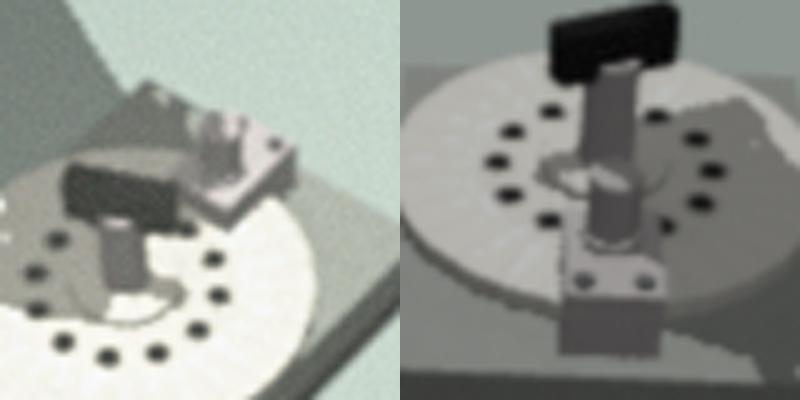

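View pics/scene18.png

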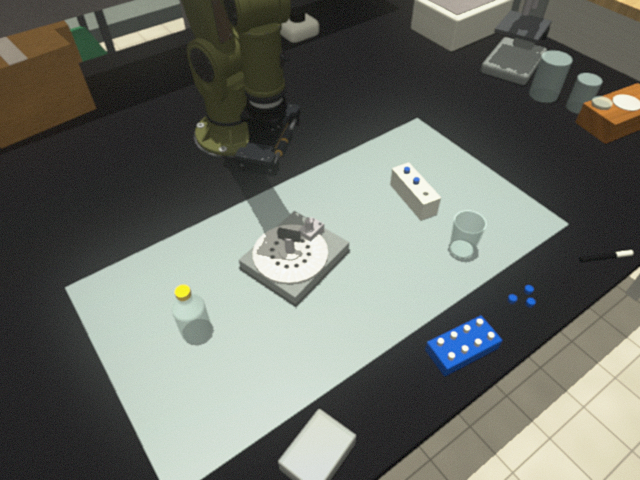

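The flange sits on the guide block, the arm is clear, and the vials, beaker and bottle are where they were. I do a quick height check, then hand in.

```bash
python3 -c "
from h import *
print(proj('side18',[[.515,-.075,z] for z in (.099,.102,.109)])); print('seen ~372.5,240.3')
go([.515,-.0763,.1])
workorder.close_job()"
```

```text
[[372.87008922 239.45270922]
 [372.97216489 238.11311307]
 [373.21210247 234.96427806]]
seen ~372.5,240.3
t 26.65 pos [ 0.4464 -0.1184  0.2192] xang 129.1 tool move mm [-10.6 119.1 -79.9] F [-0.8 -0.2  0.1] gw 0.007716084324797298
the job is handed in; nothing more can be done
```

The carousel is locked: the pin is fully home in the guide with its flange down on the block. The job was handed in at about 26.7 s of the 72 s allowed; no verdict is reported.

- **Turning:** I put the pin point down in the guide and turned the wing about 26° counterclockwise. I slowed to 1° steps near the end and stopped when the picture showed the pin had dropped.
- **Pushing home:** I pressed the pin with the shut fingertips. The shoe yielded at about 8 N. Travel stopped at 0.0994 m, against 0.099 m expected with the flange seated, and the force reached 17 N vertically at most.
- **Last checks:** The side camera saw the pin head at row 240.3. A fully seated pin should show at 239.5 and an unpushed one at 235. The arm was clear and the wrist force near zero. The vials, beaker and bottle looked unmoved by eye.
- **What went wrong:** My first two grips on the wing closed on the wider spindle below it, so I opened and regripped higher each time. The pin also leaned slightly just before it dropped. Nothing else disagreed.

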